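# Load the refill pods into the dispenser tray

### The job

First take the pink squeegee off the refill tray and lay it gently down on the black drip mat, then let go of it. Then slide the blue pod along the tray top until it drops into the blue well, and the amber pod into the amber well, so that both lie flat at the bottom; push them, do not lift them off the tray. Leave the grey pod in its well and everything else where it is.

Things in the scene. Friction and masses are not known exactly. Their poses are not given: they have to be found in the camera images.
- tray: white refill tray, a fixed flat block 300 (x) x 360 (y) x 30 mm high, no rim: top at z = 0.030, bare but for three round wells in a row along its y, 115 mm apart, centred 75 mm to the +x side of the middle. The two pods to be loaded start on its plain -x half. Origin: centre of its underside.
- well_blue: the blue round well: its floor is blue, and so is a strip beside it on the tray's far edge; 86 mm across, 18 mm deep, so that a pod sits 2 mm below the tray top. Origin: well centre at the level of the tray top (z = 0.030); axes parallel to the tray's. Which of the three wells is blue changes.
- well_amber: the amber round well: its floor is amber, and so is a strip beside it on the tray's far edge; 86 mm across, 18 mm deep, so that a pod sits 2 mm below the tray top. Origin: well centre at the level of the tray top (z = 0.030); axes parallel to the tray's. Which of the three wells is amber changes.
- well_grey: the grey round well: its floor is grey, and so is a strip beside it on the tray's far edge; 86 mm across, 18 mm deep, so that a pod sits 2 mm below the tray top. Origin: well centre at the level of the tray top (z = 0.030); axes parallel to the tray's. Which of the three wells is grey changes. It already holds the grey pod.
- pod_blue: puck-shaped refill pod (a plain disc 76 mm across, 16 mm thick, about 80 g), blue with a white top label; lies flat. Origin: centre of its underside; z up.
- pod_amber: puck-shaped refill pod (a plain disc 76 mm across, 16 mm thick, about 80 g), amber with a white top label; lies flat. Origin: centre of its underside; z up.
- pod_grey: puck-shaped refill pod (a plain disc 76 mm across, 16 mm thick, about 80 g), grey with a white top label; lies flat. Origin: centre of its underside; z up. Already in the grey well; stays there.
- squeegee: pink T-shaped squeegee lying flat across the wells, 201 mm long, 140 g. Handle: bar 24 mm wide, 22 mm high, from x = -100 to +50 mm in its frame; head 124 mm wide, 22 mm high, from +47 to +101 mm, its last 20 mm a thin rubber blade. Origin: on the underside, on the handle's centre line; x along the handle towards the head, z up. It balances about x = +20 mm.
- mat: black ribbed rubber drip mat, fixed, 200 x 200 x 4 mm, flat on the table on the robot's left. Origin: centre of its underside.
- brush: bamboo bottle brush, 220 mm, lying on the table beyond the tray; bystander. Origin: underside, near the middle.
- crevice_tool: slim chrome crevice tool, 195 mm, lying on the table beyond the tray; bystander. Origin: underside, near the middle.
- dispenser: transparent closed dispenser bottle, 68 mm across, 160 mm tall, standing on the robot's right; bystander. Origin: centre of its underside.
- jar: green jar, 72 mm across, 80 mm tall, standing on the robot's right; bystander. Origin: centre of its underside.
- cup: blue cup, 76 mm across, 90 mm tall, standing on the robot's right; bystander. Origin: centre of its underside.
Things that resemble listed ones, but are neither listed nor needed, are in the scene too. What is shaped like the squeegee but purple or white is not meant.

How it is judged:
On the way, in this order (a step that is already met when the one before it is completed fails the run):
1. the squeegee lies on the mat, let go (horizontal distance between squeegee and mat below 0.08 m and height (world z) of squeegee below 0.02 m and angle between squeegee's own z axis and vertical below 0.2 rad and linear speed of squeegee below 0.03 m/s and contact force between squeegee and the fingers below 0.1 N), for 0.2 s.
2. one of the two pods lies flat in the well of its colour (((horizontal distance between pod_blue and well_blue below 0.01 m and height (world z) of pod_blue below 0.018 m and angle between pod_blue's own z axis and vertical below 0.1 rad and linear speed of pod_blue below 0.03 m/s) or (horizontal distance between pod_amber and well_amber below 0.01 m and height (world z) of pod_amber below 0.018 m and angle between pod_amber's own z axis and vertical below 0.1 rad and linear speed of pod_amber below 0.03 m/s))), for 0.2 s.
At the end, for the whole second after the job is handed in: The squeegee lies flat, released, on the mat (origin within 80 mm of the mat centre, under 20 mm above the table); the blue, amber and grey pods lie flat (within 0.1 rad), at rest, each in its own colour's well (underside below z = 0.018, within 10 mm of the well centre) (all of step 1 and horizontal distance between pod_blue and well_blue below 0.01 m and height (world z) of each of pod_blue, pod_amber, pod_grey below 0.018 m and angle between each of pod_blue, pod_amber, pod_grey's own z axis and vertical below 0.1 rad and linear speed of each of pod_blue, pod_amber, pod_grey below 0.03 m/s and horizontal distance between pod_amber and well_amber below 0.01 m and horizontal distance between pod_grey and well_grey below 0.01 m); the robot touches nothing.
It fails at once if the blue or the amber pod was lifted off the tray (underside more than 22 mm above its top) (height (world z) of any of pod_blue, pod_amber above 0.052 m).
It fails at once if the grey pod was moved by more than 20 mm (distance of pod_grey from where it was at the start of the episode above 0.02 m).
It fails at once if the squeegee was let go more than 40 mm above the mat (contact force between squeegee and the fingers below 0.02 N and horizontal distance between squeegee and mat below 0.12 m and height (world z) of squeegee above 0.044 m).
It fails at once if a bystander (brush, crevice tool, dispenser, jar or cup) was moved by more than 30 mm (distance of any of brush, crevice_tool, dispenser, jar, cup from where it was at the start of the episode above 0.03 m).
It also fails if it takes over 67 s, if anything falls off the work surface, if the arm or the gripper's body presses on something with over 40 N, if the wrist force passes 120 N, or if a joint passes its speed limit or range.

### The arm

A 6-joint arm with a two-finger parallel gripper is mounted at the origin on the work surface. World frame = base frame: x ahead of the robot, y to its left, z up, the work surface at z = 0. Lengths are in m, angles in rad, forces in N, time in s.
With the tool pointing down it reaches from about 0.375 to 0.9 m from the base axis. Payload 3.1 kg.
Tool frame: the origin (TCP) lies midway between the tips of the shut fingers; the grasp point (between the pads) lies 19 mm behind it (manip.pinch_z is the distance from the TCP to the grasp point, in m); z points along the fingers, y is the line along which they close (so a half turn about z gives the same grasp; the last joint's range is limited). The gripper opens to 85 mm and grips with 20 to 120 N. Pads are 22 mm wide; open, the fingers measure 114 mm over their backs; the gripper's body (76 mm by 85 mm) begins 54 mm behind the grasp point. The pads swing forward as they close: fully open they stand 13 mm farther back than shut.
Start: joints at [0.973, 0.527, 1.433, -0, 1.181, -0.178], TCP at [0.255, 0.571, 0.231] pointing down, gripper open.
Joint ranges: [-3.08, 3.08], [-0.75, 2.2], [0.22, 2.44], [-1.43, 4.57], [0, 2.65], [-2.85, 2.85]. Speed limits (rad/s): [2.79, 2.79, 3.14, 3.14, 3.14, 3.14].

### API

Orientations are given as a unit quaternion [x, y, z, w].
In Python, from station import manip, viewer, ticket gives the robot as it stands.
- The arm moves only by the shell command python3 -m creep 'ROWS' [FORCE]. ROWS is JSON, a list of rows, each an object with "slide": the shift along the tool's x, y, z in cm, a list of three; "angular": the turn, a rotation vector about the tool's x, y, z in rad, a list of three; "claw": the opening, from -1 (shut) to 1 (fully open). A call has 1 to 10 rows; each row shifts and turns the commanded pose from where the row before left it, along the tool's axes as they then stand; what a row does not reach is not made up. A row lasts 1/12 s, in which the tool goes at most 41.7 mm and 7.16 degrees, less where a joint would pass 70% of its speed; a pose out of reach is approached as far as the arm can. A call with a gripper value outside its range is refused whole. The fingers move at their own pace and stop on an object; FORCE is the grip in N (left out, the last holds). Time passes only in rows, so rows that do not move let the fingers close. It gives the time, the measured TCP pose, the force, the opening and the grip force at its end, in the units of the state.
- manip.sense(): the state, without advancing time (a new reading comes with each control period).
- viewer.snapshot(name): name is "side" or "top"; returns the picture (420x560x3 uint8, blue, green, red); there is no depth.
- viewer.calibration(name): a dict with "fov_y" (degrees; the focal length in pixels is half the picture's height over the tangent of half this angle, whatever the lens; pixels are square), "cx", "cy" (the principal point, pixels), "T" (4x4, takes a point from camera to world coordinates). Camera axes: x right, y up, looking along -z (the intrinsics and any distortion apply to the point x, -y, -z); pixel columns grow to the right and rows downward; lengths in m; the calibration is good to about 2 mm. A picture is of the moment at which its call begins. calibration takes no time and is no camera call.
- ticket.sign_off(): hands the job in; it is judged then, once.
The state is a dict: "t": time; "q": joint angles; "qd": joint speeds; "tau": joint torques, N m; "tcp_pos": TCP position; "tool_rot": TCP orientation; "force": force on the tool from outside, world axes, zero at the start; "ft_torque": the same for the moment, N m; "finger_gap": opening from 0.0 (shut) to 1.0 (fully open); "gripper_force": force on a finger pad.
Only numpy, scipy, OpenCV 4.12 (cv2) and the standard library are available. Lean on these libraries where they do the work, as an engineer would, in place of code of your own. Each camera call takes 0.05 s, during which the arm holds its last target. There are 200 camera calls.

## Working session

There is one attempt and no reset: what is moved stays moved. The work goes in short steps, Python scripts to look and compute and a shell command to move; the robot and the scene stay as the last step left them, time stands still between calls to the robot, and variables do not carry over. Pictures are saved under pics/ and viewed, at most 10 in all, crops included, and the job is handed in when it is done.

```bash
ls; mkdir -p pics; python3 - <<'E'
from station import manip, viewer
import cv2,numpy as np
a=viewer.snapshot("top");b=viewer.snapshot("side")
cv2.imwrite("pics/top0.png",a);cv2.imwrite("pics/side0.png",b)
for n in("top","side"):print(viewer.calibration(n))
print(manip.sense(),manip.pinch_z)
E
```

```text
pics
{'fov_y': 51.282746687338765, 'cx': 279.6288585346539, 'cy': 204.3323250693402, 'T': array([[ 0.00722402,  0.99796854, -0.06329783,  0.41150918],
       [-0.99986479,  0.00814384,  0.01428558, -0.03075103],
       [ 0.01477205,  0.06318607,  0.99789243,  1.1263582 ],
       [ 0.        ,  0.        ,  0.        ,  1.        ]])}
{'fov_y': 56.1098406565687, 'cx': 276.97544941351276, 'cy': 208.28937034338668, 'T': array([[-0.9782487 ,  0.15004646, -0.14323244,  0.33290753],
       [-0.207213  , -0.7388186 ,  0.64125646,  0.56776169],
       [-0.00960453,  0.65698793,  0.75383992,  0.79813217],
       [ 0.        ,  0.        ,  0.        ,  1.        ]])}
{'t': 0.1, 'q': array([ 9.72519162e-01,  5.28350170e-01,  1.43379904e+00,  2.95626952e-05,
        1.18139509e+00, -1.78481969e-01]), 'qd': array([ 1.18418488e-03, -1.43217820e-03, -3.05765675e-03,  1.30037228e-03,
       -2.88837361e-05,  7.53560830e-04]), 'tau': array([-5.70234999e-05, -4.43307924e+01, -1.78584892e+01, -2.20704392e-04,
        3.85477746e-03, -2.53339527e-05]), 'tcp_pos': array([0.25431538, 0.57020507, 0.23043771]), 'tool_rot': array([ 2.08365149e-01,  9.78050619e-01, -8.97971890e-04, -3.82185161e-04]), 'force': array([ 0.1702713 , -0.07126266, -0.10475945]), 'ft_torque': array([-0.01510984, -0.0375941 ,  0.05437672]), 'gripper_force': 0.0, 'finger_gap': 1.0052171729685175} 0.0187
```

View pics/top0.png

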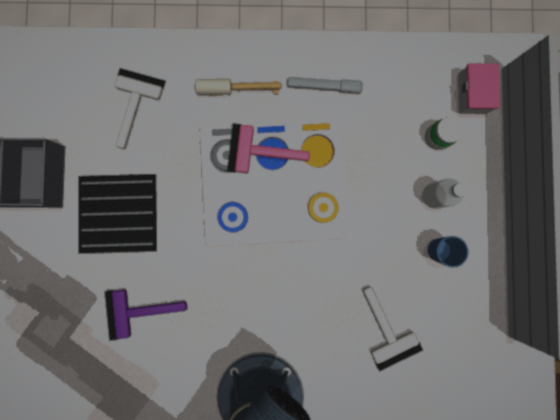

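View pics/side0.png

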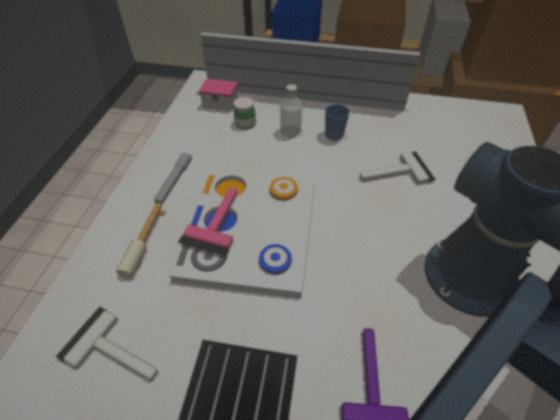

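Candidates for the squeegee in top view: pink T (260,152), purple T (145,312), white T (138,95), white T (390,335), pink box (483,87). By description it's the pink T lying across the wells. Now I measure and take a close crop of it.

```bash
cat > h.py <<'E'
import cv2,numpy as np
from station import viewer
C={n:viewer.calibration(n) for n in("top","side")}
def ray(n,p):
    c=C[n];f=210/np.tan(np.radians(c["fov_y"]/2));T=c["T"]
    d=T[:3,:3]@np.array([(p[0]-c["cx"])/f,-(p[1]-c["cy"])/f,-1.]);return T[:3,3],d/np.linalg.norm(d)
def plane(n,p,z):
    o,d=ray(n,p);return (o+d*(z-o[2])/d[2])
def tri(pt,ps):
    o,d=ray("top",pt);o2,d2=ray("side",ps)
    s=np.linalg.lstsq(np.c_[d,-d2],o2-o,rcond=None)[0]
    a=o+d*s[0];b=o2+d2*s[1];return (a+b)/2,np.linalg.norm(a-b)
HSV=dict(pink=((160,110,90),(178,255,255)),blue=((105,150,80),(125,255,255)),amber=((10,150,100),(28,255,255)))
def blobs(im,col,roi,amin=30):
    m=cv2.inRange(cv2.cvtColor(im,cv2.COLOR_BGR2HSV),*[np.array(v) for v in HSV[col]])
    k=np.zeros_like(m);x0,y0,x1,y1=roi;k[y0:y1,x0:x1]=m[y0:y1,x0:x1]
    cs=cv2.findContours(k,cv2.RETR_EXTERNAL,cv2.CHAIN_APPROX_NONE)[0]
    return sorted([c for c in cs if cv2.contourArea(c)>amin],key=cv2.contourArea,reverse=True)
E
python3 - <<'E'
from h import *
a=cv2.imread("pics/top0.png");b=cv2.imread("pics/side0.png")
RO={"top":(195,110,355,250),"side":(165,160,320,300)}
for n,im in(("top",a),("side",b)):
  for c in HSV:
    for k in blobs(im,c,RO[n]):
      r=cv2.minAreaRect(k);e=cv2.fitEllipse(k);print(n,c,cv2.contourArea(k),"rect",np.round(r[0],1),np.round(r[1],1),round(r[2],1),"ell",np.round(e[0],1),np.round(e[1],1))
# tray corners & mat corners (polygon)
g=cv2.cvtColor(a,cv2.COLOR_BGR2GRAY)
m=np.zeros_like(g);m[165:260,70:165]=(g[165:260,70:165]<70)*255
c=max(cv2.findContours(m,0,2)[0],key=cv2.contourArea);r=cv2.minAreaRect(c);print("mat",r,[plane("top",p,.004).round(3) for p in cv2.boxPoints(r)],plane("top",r[0],.004))
x=cv2.resize(a[105:255,190:360],None,fx=3.4,fy=3.4,interpolation=cv2.INTER_CUBIC)
y=cv2.resize(b[160:300,165:325],None,fx=3.4,fy=3.4,interpolation=cv2.INTER_CUBIC)
o=np.zeros((520,1130,3),np.uint8);o[:x.shape[0],:x.shape[1]]=x;o[:y.shape[0],580:580+y.shape[1]]=y
cv2.imwrite("pics/crop0.png",cv2.resize(o,(795,366)))
E
```

```text
top pink 963.5 rect [272.8 152.2] [71.3 45.8] 7.1 ell [266.4 151.8] [53.5 65.9]
top blue 608.5 rect [232.  216.5] [27. 28.] 90.0 ell [232.3 216.6] [27.6 28.1]
top blue 211.5 rect [270.6 162.8] [28.3 10.7] 6.7 ell [270.8 162.2] [10.6 29.3]
top blue 127.5 rect [273.4 142.1] [24.3  7.8] 7.1 ell [273.6 142.6] [ 7.4 25.9]
top blue 82.0 rect [270.5 129. ] [ 4. 25.] 90.0 ell [270.5 129. ] [ 4. 30.]
top amber 633.0 rect [317.8 150.5] [30.8 28.5] 69.0 ell [317.9 150.4] [27.5 30.9]
top amber 606.0 rect [323. 207.] [28. 28.] 90.0 ell [322.7 207.2] [27.7 28. ]
top amber 91.0 rect [315.5 126.6] [ 4.6 25.2] 86.6 ell [316.  126.5] [ 4.3 36. ]
side pink 786.0 rect [221.  224.2] [40.3 66.6] 47.9 ell [216.3 220. ] [46.6 58.1]
side blue 91.5 rect [274.6 259.2] [29.3 22.6] 6.7 ell [274.9 257.4] [24.4 28.1]
side blue 90.0 rect [227.2 222.8] [ 8.5 17.7] 45.0 ell [228.8 221.6] [ 7.7 18.1]
side blue 31.5 rect [196.9 214.8] [ 2.8 17.4] 18.4 ell [196.9 215. ] [ 2.6 18.9]
side amber 231.5 rect [230.4 187.2] [14.6 27.2] 85.9 ell [230.  187.5] [14.7 26.4]
side amber 97.5 rect [283.5 188. ] [18. 25.] 90.0 ell [283.2 186.9] [18.9 24.4]
side amber 42.5 rect [208.2 183.7] [ 3.4 17.1] 20.6 ell [208.1 184. ] [ 3.2 21. ]
mat ((117.0, 213.0), (76.0, 78.0), 0.0) [array([0.357, 0.461, 0.004]), array([0.556, 0.468, 0.004]), array([0.558, 0.274, 0.004]), array([0.359, 0.269, 0.004])] [0.4571354  0.36834128 0.004     ]
```

View pics/crop0.png

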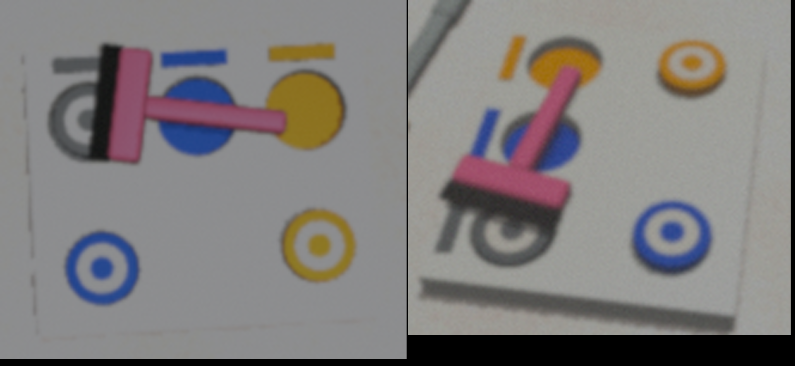

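The crop confirms the pink T: its head lies over the grey well with the black blade on the far side, and the handle runs to the amber well, handle end at top px (310,156). Both pods lie on the plain half.

```bash
python3 - <<'E'
from h import *
print("handle end tri",tri((309,155.5),(234,190)),"junction",tri((252.5,149.7),(216.5,229)))
e=plane("top",(309.5,155.7),.052);j=plane("top",(252,149.6),.052);print("end,junct@.052",e,j,np.linalg.norm(e-j))
u=(j-e)/np.linalg.norm(j-e);print("u",u,"angle deg",np.degrees(np.arctan2(u[1],u[0])),"grasp+20",e+u*.12,"orig",e+u*.1)
for n,t,s in(("podblue",(232.3,216.6),(274.9,257.4)),("podamber",(322.7,207.2),(283.2,186.9))):
  print(n,tri(t,s),plane("top",t,.046))
print("amber floor",plane("top",(317.9,150.4),.012),plane("top",(317.9,150.4),.03),"side",plane("side",(230,187.5),.012))
print("strips",plane("top",(270.5,129),.03),plane("top",(315.8,126.6),.03))
# well centres via rim: blue blobs combined
a=cv2.imread("pics/top0.png")
p=np.vstack(blobs(a,"blue",(250,135,300,175)));el=cv2.minEnclosingCircle(p);print("blue floor",el,plane("top",el[0],.012))
print("grey",plane("top",(190+87/2.392,105+119/2.392),.028))
print("tray corners",[plane("top",(190+x/2.392,105+y/2.392),.03).round(3) for x,y in((22,55),(38,338),(376,320))])
print("strip tri", tri((270.5,129),(196.9,214.8)),tri((315.8,126.6),(208.2,183.7)))
E
```

```text
handle end tri (array([ 0.60368758, -0.11934956,  0.03800983]), np.float64(0.0008621810385747426)) junction (array([0.61142818, 0.02138343, 0.04416214]), np.float64(0.009702826530280978))
end,junct@.052 [ 0.6011512  -0.11936999  0.052     ] [0.61500525 0.02332619 0.052     ] 0.14336713386559743
u [0.0966334  0.99532004 0.        ] angle deg 84.45466060876385 grasp+20 [6.12747207e-01 6.84119417e-05 5.20000000e-02] orig [ 0.61081454 -0.01983799  0.052     ]
podblue (array([0.44969606, 0.07091678, 0.04073049]), np.float64(0.0015080016121684942)) [0.44876954 0.0703007  0.046     ]
podamber (array([ 0.47503783, -0.15330887,  0.04169784]), np.float64(0.0020193669861511302)) [ 0.47379077 -0.15297379  0.046     ]
amber floor [ 0.62220177 -0.14429097  0.012     ] [ 0.6187985  -0.14245698  0.03      ] side [ 0.62607376 -0.14994359  0.012     ]
strips [ 0.67244909 -0.02188951  0.03      ] [ 0.67986894 -0.13700608  0.03      ]
blue floor ((271.95220947265625, 153.2474365234375), 15.500471115112305) [ 0.61362555 -0.02601601  0.012     ]
grey [0.60574735 0.08915696 0.028     ]
tray corners [array([0.673, 0.159, 0.03 ]), array([0.375, 0.136, 0.03 ]), array([ 0.396, -0.216,  0.03 ])]
strip tri (array([ 0.6728615 , -0.02166708,  0.03224989]), np.float64(0.0019051695675880176)) (array([ 0.68143607, -0.13685404,  0.02869656]), np.float64(0.0025001225453080995))
```

```bash
cat > go.py <<'E'
import sys,numpy as np
from station import manip
from scipy.spatial.transform import Rotation as R
# usage: go.py x y z yaw_of_tool_y_deg ; prints shift (cm, tool axes as they stand and after turning) and turn
s=manip.sense();r=R.from_quat(s["tool_rot"]);x,y,z,w=map(float,sys.argv[1:5])
c,n=np.cos(np.radians(w)),np.sin(np.radians(w))
Y=np.array([c,n,0]);Z=np.array([0,0,-1.]);g=R.from_matrix(np.c_[np.cross(Y,Z),Y,Z])
d=(np.array([x,y,z])-s["tcp_pos"])*100
print("t",round(s["t"],2),"tcp",s["tcp_pos"].round(4),"turn",(r.inv()*g).as_rotvec().round(3),"slide now",r.inv().apply(d).round(2),"after turn",g.inv().apply(d).round(2),"gap",round(s["finger_gap"],3),"F",s["force"].round(1))
E
python3 -m creep '[{"slide":[0,0,0],"angular":[0,0,0.12],"claw":0.4},{"slide":[0,0,0],"angular":[0,0,0.12],"claw":0.4},{"slide":[0,0,0],"angular":[0,0,0.12],"claw":0.4},{"slide":[0,0,0],"angular":[0,0,0.12],"claw":0.4},{"slide":[0,0,0],"angular":[0,0,0.12],"claw":0.4},{"slide":[0,0,0],"angular":[0,0,0.12],"claw":0.4},{"slide":[0,0,0],"angular":[0,0,0.12],"claw":0.4},{"slide":[0,0,0],"angular":[0,0,0.12],"claw":0.4},{"slide":[0,0,0],"angular":[0,0,0.12],"claw":0.4},{"slide":[0,0,0],"angular":[0,0,0.12],"claw":0.4}]' 60; python3 go.py 0.6123 -0.005 0.12 -5.5
```

```text
t: 0.93
tcp_pos: [0.2544, 0.5704, 0.2307]
tool_rot: [0.726, 0.687, -0.001, 0.0]
force: [0.0, -0.4, -0.1]
finger_gap: 0.698
gripper_force: 0.0
t 0.93 tcp [0.2544 0.5704 0.2307] turn [-0.001  0.001  0.041] slide now [-55.47  38.9   11.11] after turn [-53.84  41.14  11.07] gap 0.698 F [ 0.  -0.4 -0.1]
```

```bash
python3 -m creep '[{"slide":[0,0,0],"angular":[0,0,0.041],"claw":0.3},{"slide":[-2.7,2.05,0.4],"angular":[0,0,0],"claw":0.3},{"slide":[-2.7,2.05,0.4],"angular":[0,0,0],"claw":0.3},{"slide":[-2.7,2.05,0.4],"angular":[0,0,0],"claw":0.3},{"slide":[-2.7,2.05,0.4],"angular":[0,0,0],"claw":0.3},{"slide":[-2.7,2.05,0.4],"angular":[0,0,0],"claw":0.3},{"slide":[-2.7,2.05,0.4],"angular":[0,0,0],"claw":0.3},{"slide":[-2.7,2.05,0.4],"angular":[0,0,0],"claw":0.3},{"slide":[-2.7,2.05,0.4],"angular":[0,0,0],"claw":0.3},{"slide":[-2.7,2.05,0.4],"angular":[0,0,0],"claw":0.3}]' >/dev/null; python3 -m creep '[{"slide":[-2.7,2.05,0.6],"angular":[0,0,0],"claw":0.3},{"slide":[-2.7,2.05,0.6],"angular":[0,0,0],"claw":0.3},{"slide":[-2.7,2.05,0.6],"angular":[0,0,0],"claw":0.3},{"slide":[-2.7,2.05,0.6],"angular":[0,0,0],"claw":0.3},{"slide":[-2.7,2.05,0.6],"angular":[0,0,0],"claw":0.3},{"slide":[-2.7,2.05,0.6],"angular":[0,0,0],"claw":0.3},{"slide":[-2.7,2.05,0.6],"angular":[0,0,0],"claw":0.3},{"slide":[-2.7,2.05,0.6],"angular":[0,0,0],"claw":0.3},{"slide":[-2.7,2.05,0.6],"angular":[0,0,0],"claw":0.3}]' >/dev/null;python3 go.py 0.6123 -0.005 0.12 -5.5
```

```text
t 2.52 tcp [0.5789 0.0519 0.1406] turn [-0.001 -0.     0.006] slide now [-5.37  3.84  2.06] after turn [-5.35  3.87  2.06] gap 0.654 F [ 0.1  0.7 -0.2]
```

```bash
python3 -m creep '[{"slide":[-2.7,2,1],"angular":[0,0,0.003],"claw":0.3},{"slide":[-2.6,1.9,1],"angular":[0,0,0.003],"claw":0.3},{"slide":[0,0,0],"angular":[0,0,0],"claw":0.3},{"slide":[0,0,0],"angular":[0,0,0],"claw":0.3}]' >/dev/null;python3 go.py 0.6123 -0.005 0.031 -5.5; python3 - <<'E'
from station import viewer
import cv2
b=viewer.snapshot("side");cv2.imwrite("pics/s1.png",cv2.resize(b[110:300,140:330],(570,570)))
E
```

```text
t 2.85 tcp [ 0.6127 -0.0046  0.1201] turn [-0.002 -0.    -0.003] slide now [-0.05 -0.02  8.91] after turn [-0.05 -0.03  8.91] gap 0.653 F [-0.8  0.1 -0.6]
```

View pics/s1.png

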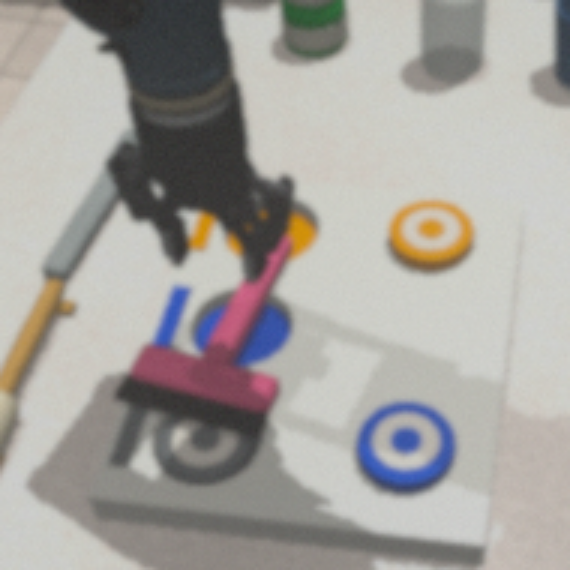

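The gripper stands above the handle with a finger on each side. In the crop the fingertips are at about (178,255) and (262,270). I descend.

```bash
python3 -m creep '[{"slide":[0,0,2],"angular":[0,0,0],"claw":0.3},{"slide":[0,0,2],"angular":[0,0,0],"claw":0.3},{"slide":[0,0,2],"angular":[0,0,0],"claw":0.3},{"slide":[0,0,1],"angular":[0,0,0],"claw":0.3},{"slide":[0,0,0.9],"angular":[0,0,0],"claw":0.3},{"slide":[0,0,0.5],"angular":[0,0,0],"claw":0.3},{"slide":[0,0,0.4],"angular":[0,0,0],"claw":0.3},{"slide":[0,0,0],"angular":[0,0,0],"claw":0.3}]';python3 -m creep '[{"slide":[0,0,0],"angular":[0,0,0],"claw":-1},{"slide":[0,0,0],"angular":[0,0,0],"claw":-1},{"slide":[0,0,0],"angular":[0,0,0],"claw":-1},{"slide":[0,0,0],"angular":[0,0,0],"claw":-1},{"slide":[0,0,0],"angular":[0,0,0],"claw":-1},{"slide":[0,0,0],"angular":[0,0,0],"claw":-1}]' 60
```

```text
t: 3.57
tcp_pos: [0.6125, -0.0025, 0.0332]
tool_rot: [0.74, 0.673, -0.0, -0.0]
force: [-0.5, -0.3, 0.2]
finger_gap: 0.652
gripper_force: 0.0
t: 4.07
tcp_pos: [0.6134, -0.003, 0.0344]
tool_rot: [0.74, 0.672, 0.001, 0.001]
force: [0.3, -0.4, 5.5]
finger_gap: 0.263
gripper_force: 61.7
```

```bash
python3 -m creep '[{"slide":[0,0,-0.5],"angular":[0,0,0],"claw":-1},{"slide":[0,0,-0.8],"angular":[0,0,0],"claw":-1},{"slide":[0,0,-1.2],"angular":[0,0,0],"claw":-1},{"slide":[0,0,-1.5],"angular":[0,0,0],"claw":-1},{"slide":[0,0,-1.5],"angular":[0,0,0],"claw":-1},{"slide":[0,0,-1.5],"angular":[0,0,0],"claw":-1},{"slide":[0,0,0],"angular":[0,0,0],"claw":-1}]';python3 go.py 0.459 0.385 0.10 -5.5;  python3 - <<'E'
from station import viewer
import cv2
b=viewer.snapshot("side");cv2.imwrite("pics/s2.png",cv2.resize(b[110:300,140:330],(570,570)))
E
```

```text
t: 4.65
tcp_pos: [0.6147, -0.0031, 0.107]
tool_rot: [0.74, 0.672, 0.002, 0.003]
force: [0.8, -0.9, -1.0]
finger_gap: 0.263
gripper_force: 60.9
t 4.65 tcp [ 0.6147 -0.0031  0.107 ] turn [0.007 0.001 0.   ] slide now [ 37.14 -19.21   0.55] after turn [ 37.14 -19.22   0.7 ] gap 0.263 F [ 0.8 -0.9 -1. ]
```

View pics/s2.png

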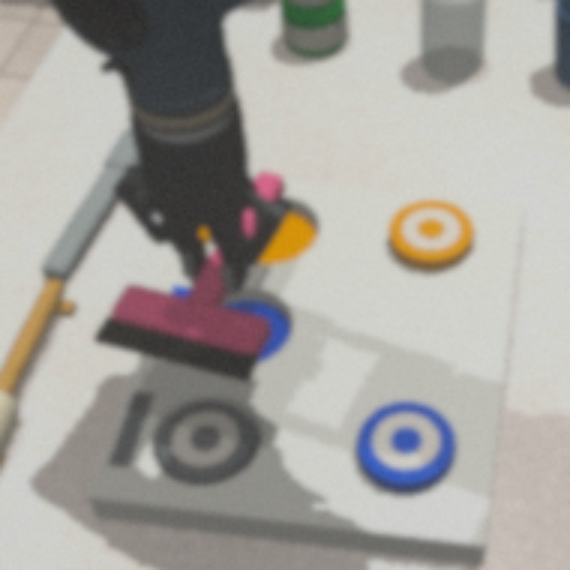

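The squeegee is lifted and level, and the grey pod is still in its well. Next I carry it to the mat.

```bash
python3 -m creep '[{"slide":[1.2,-0.6,0],"angular":[0,0,0],"claw":-1},{"slide":[2.5,-1.3,0],"angular":[0,0,0],"claw":-1},{"slide":[2.5,-1.3,0],"angular":[0,0,0],"claw":-1},{"slide":[2.5,-1.3,0],"angular":[0,0,0],"claw":-1},{"slide":[2.5,-1.3,0],"angular":[0,0,0],"claw":-1},{"slide":[2.5,-1.3,0],"angular":[0,0,0],"claw":-1},{"slide":[2.5,-1.3,0],"angular":[0,0,0],"claw":-1},{"slide":[2.5,-1.3,0],"angular":[0,0,0],"claw":-1},{"slide":[2.5,-1.3,0],"angular":[0,0,0],"claw":-1},{"slide":[2.5,-1.3,0],"angular":[0,0,0],"claw":-1}]' >/dev/null; python3 -m creep '[{"slide":[2.5,-1.3,0],"angular":[0,0,0],"claw":-1},{"slide":[2.5,-1.3,0],"angular":[0,0,0],"claw":-1},{"slide":[2.5,-1.3,0],"angular":[0,0,0],"claw":-1},{"slide":[2.5,-1.3,0],"angular":[0,0,0],"claw":-1},{"slide":[2.5,-1.3,0],"angular":[0,0,0],"claw":-1},{"slide":[1,-0.5,0],"angular":[0,0,0],"claw":-1},{"slide":[0,0,0],"angular":[0,0,0],"claw":-1},{"slide":[0,0,0],"angular":[0,0,0],"claw":-1}]';python3 go.py 0.459 0.385 0.01 -5.5;  python3 - <<'E'
from station import viewer
import cv2
b=viewer.snapshot("side");cv2.imwrite("pics/s3.png",b)
E
```

```text
t: 6.2
tcp_pos: [0.4548, 0.3859, 0.1024]
tool_rot: [0.74, 0.673, -0.001, 0.0]
force: [-1.0, -0.4, -1.4]
finger_gap: 0.265
gripper_force: 60.9
t 6.2 tcp [0.4548 0.3859 0.1024] turn [-0.002  0.002  0.002] slide now [-0.03  0.44  9.24] after turn [-0.05  0.43  9.24] gap 0.265 F [-1.  -0.4 -1.4]
```

View pics/s3.png

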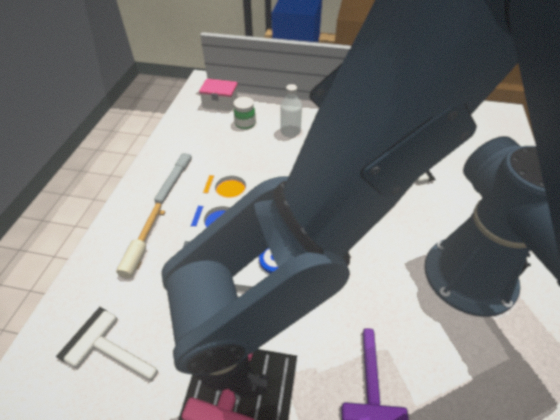

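The squeegee hangs over the mat, with its head at about (215,405). I lower it.

```bash
python3 -m creep '[{"slide":[0,0.4,1.5],"angular":[0,0,0],"claw":-1},{"slide":[0,0,2],"angular":[0,0,0],"claw":-1},{"slide":[0,0,2],"angular":[0,0,0],"claw":-1},{"slide":[0,0,1.5],"angular":[0,0,0],"claw":-1},{"slide":[0,0,1],"angular":[0,0,0],"claw":-1},{"slide":[0,0,0.5],"angular":[0,0,0],"claw":-1},{"slide":[0,0,0.3],"angular":[0,0,0],"claw":-1},{"slide":[0,0,0],"angular":[0,0,0],"claw":-1},{"slide":[0,0,0],"angular":[0,0,0],"claw":-1}]'
```

```text
t: 7.0
tcp_pos: [0.4607, 0.3856, 0.0159]
tool_rot: [0.74, 0.672, 0.001, 0.0]
force: [-0.9, 1.0, -1.4]
finger_gap: 0.264
gripper_force: 60.9
```

```bash
python3 -m creep '[{"slide":[0,0,0.3],"angular":[0,0,0],"claw":-1},{"slide":[0,0,0.2],"angular":[0,0,0],"claw":-1},{"slide":[0,0,0],"angular":[0,0,0],"claw":-1}]'; python3 -m creep '[{"slide":[0,0,0.2],"angular":[0,0,0],"claw":-1},{"slide":[0,0,0],"angular":[0,0,0],"claw":-1}]'
```

```text
t: 7.25
tcp_pos: [0.46, 0.3857, 0.0104]
tool_rot: [0.74, 0.672, 0.0, 0.0]
force: [0.1, -0.0, -1.0]
finger_gap: 0.269
gripper_force: 60.9
t: 7.42
tcp_pos: [0.4603, 0.3859, 0.0085]
tool_rot: [0.74, 0.672, 0.0, 0.0]
force: [0.6, 1.2, -0.4]
finger_gap: 0.265
gripper_force: 60.9
```

```bash
python3 -m creep '[{"slide":[0,0,0.1],"angular":[0,0,0],"claw":-1},{"slide":[0,0,0],"angular":[0,0,0],"claw":-1},{"slide":[0,0,0],"angular":[0,0,0],"claw":0},{"slide":[0,0,0],"angular":[0,0,0],"claw":0.3},{"slide":[0,0,0],"angular":[0,0,0],"claw":0.3},{"slide":[0,0,0],"angular":[0,0,0],"claw":0.3},{"slide":[0,0,0],"angular":[0,0,0],"claw":0.3}]'; python3 -m creep '[{"slide":[0,0,-1],"angular":[0,0,0],"claw":0.3},{"slide":[0,0,-2],"angular":[0,0,0],"claw":0.3},{"slide":[0,0,-2.5],"angular":[0,0,0],"claw":0.3},{"slide":[0,0,-2.5],"angular":[0,0,0],"claw":0.3},{"slide":[0,0,-2],"angular":[0,0,0],"claw":-1},{"slide":[0,0,0],"angular":[0,0,0],"claw":-1}]'; python3 go.py 0.4 0.118 0.10 0
```

```text
t: 8.0
tcp_pos: [0.46, 0.3856, 0.0071]
tool_rot: [0.74, 0.672, -0.0, -0.0]
force: [-0.2, 0.2, 1.1]
finger_gap: 0.65
gripper_force: 0.0
t: 8.5
tcp_pos: [0.4627, 0.3872, 0.1123]
tool_rot: [0.74, 0.672, 0.005, 0.001]
force: [0.2, -0.2, 0.4]
finger_gap: 0.377
gripper_force: 0.0
t 8.5 tcp [0.4627 0.3872 0.1123] turn [ 0.008 -0.005 -0.096] slide now [-27.41  -3.67   1.06] after turn [-26.92  -6.27   1.23] gap 0.377 F [ 0.2 -0.2  0.4]
```

```bash
python3 -m creep '[{"slide":[0,0,0],"angular":[0,0,-0.113],"claw":0.18},{"slide":[0,0,0],"angular":[0,0,-0.113],"claw":0.18},{"slide":[0,0,0],"angular":[0,0,-0.113],"claw":0.18},{"slide":[0,0,0],"angular":[0,0,-0.113],"claw":0.18},{"slide":[0,0,0],"angular":[0,0,-0.113],"claw":0.18},{"slide":[0,0,0],"angular":[0,0,-0.113],"claw":0.18},{"slide":[0,0,0],"angular":[0,0,-0.113],"claw":0.18},{"slide":[0,0,0],"angular":[0,0,-0.113],"claw":0.18},{"slide":[0,0,0],"angular":[0,0,-0.113],"claw":0.18},{"slide":[0,0,0],"angular":[0,0,-0.113],"claw":0.18}]' >/dev/null; python3 go.py 0.401 0.099 0.10 59.5
```

```text
t 9.33 tcp [0.4596 0.3853 0.1068] turn [-0.001 -0.001  0.001] slide now [ -9.46 -27.65   0.71] after turn [ -9.48 -27.64   0.68] gap 0.591 F [-0.5 -0.8 -0. ]
```

```bash
python3 -m creep '[{"slide":[-1,-2.8,0],"angular":[0,0,0],"claw":0.18},{"slide":[-1,-2.8,0],"angular":[0,0,0],"claw":0.18},{"slide":[-1,-2.8,0],"angular":[0,0,0],"claw":0.18},{"slide":[-1,-2.8,0],"angular":[0,0,0],"claw":0.18},{"slide":[-1,-2.8,0],"angular":[0,0,0],"claw":0.18},{"slide":[-1,-2.8,0],"angular":[0,0,0],"claw":0.18},{"slide":[-1,-2.8,0],"angular":[0,0,0],"claw":0.18},{"slide":[-1,-2.8,0],"angular":[0,0,0],"claw":0.18},{"slide":[-1,-2.8,0],"angular":[0,0,0],"claw":0.18},{"slide":[-0.5,-2.4,0.7],"angular":[0,0,0],"claw":0.18}]' >/dev/null; python3 -m creep '[{"slide":[0,0,0],"angular":[0,0,0],"claw":0.18},{"slide":[0,0,0],"angular":[0,0,0],"claw":0.18}]' >/dev/null;python3 go.py 0.401 0.099 0.031 59.5;python3 - <<'E'
from station import viewer
import cv2,numpy as np
a=viewer.snapshot("top");b=viewer.snapshot("side");cv2.imwrite("pics/t4f.png",a);cv2.imwrite("pics/s4f.png",b)
o=np.hstack([cv2.resize(a[100:270,60:350],None,fx=1.7,fy=1.7),cv2.resize(b[160:330,150:330],None,fx=1.7,fy=1.7)])
cv2.imwrite("pics/c4.png",o);print(o.shape)
from h import *
p=blobs(a,"pink",(60,150,170,270));r=cv2.minAreaRect(p[0]);print(r,plane("top",r[0],.026))
for c in("blue","amber"):
  for k in blobs(a,c,(195,110,355,250),300):e=cv2.fitEllipse(k);print(c,e[0],e[1],plane("top",e[0],.046))
E
```

```text
t 10.33 tcp [0.3999 0.099  0.1001] turn [-0.001 -0.001 -0.008] slide now [-0.1   0.06  6.91] after turn [-0.09  0.06  6.91] gap 0.592 F [1.1 0.3 0.3]
(289, 799, 3)
((116.5, 209.0), (46.0, 73.0), 90.0) [0.46625639 0.36207088 0.026     ]
blue (271.9843444824219, 153.31378173828125) (29.716577529907227, 30.39799690246582) [ 0.60729268 -0.02624195  0.046     ]
amber (316.978759765625, 150.69058227539062) (29.495155334472656, 30.427793502807617) [ 0.61501749 -0.13852434  0.046     ]
amber (322.71136474609375, 207.17237854003906) (27.6390323638916, 27.963459014892578) [ 0.47385954 -0.15300192  0.046     ]
```

View pics/c4.png

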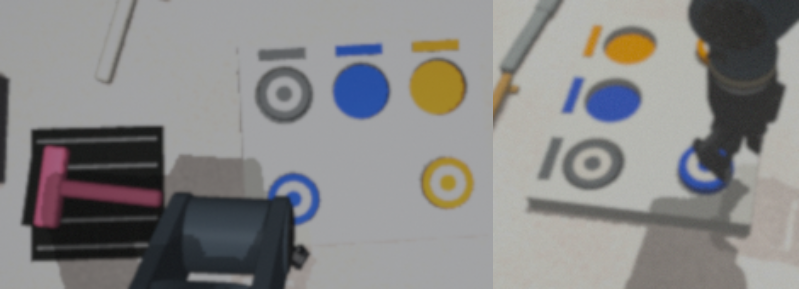

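The squeegee lies on the mat (head at crop 52,186), and the wells are clear. The gripper stands behind the blue pod. I descend and push along -x of the tool.

```bash
python3 -m creep '[{"slide":[0,0,2],"angular":[0,0,-0.008],"claw":0.18},{"slide":[0,0,2],"angular":[0,0,0],"claw":0.18},{"slide":[0,0,1.5],"angular":[0,0,0],"claw":0.18},{"slide":[0,0,1],"angular":[0,0,0],"claw":0.18},{"slide":[0,0,0.4],"angular":[0,0,0],"claw":0.18},{"slide":[0,0,0],"angular":[0,0,0],"claw":0.18},{"slide":[0,0,0],"angular":[0,0,0],"claw":0.18}]'; python3 -m creep '[{"slide":[-0.5,0,0],"angular":[0,0,0],"claw":0.18},{"slide":[-0.5,0,0],"angular":[0,0,0],"claw":0.18},{"slide":[-0.5,0,0],"angular":[0,0,0],"claw":0.18},{"slide":[-0.5,0,0],"angular":[0,0,0],"claw":0.18},{"slide":[-1,0,0],"angular":[0,0,0],"claw":0.18},{"slide":[-1,0,0],"angular":[0,0,0],"claw":0.18},{"slide":[-1,0,0],"angular":[0,0,0],"claw":0.18}]'; python3 go.py 0.578 -0.006 0.031 59.5
```

```text
t: 11.02
tcp_pos: [0.4009, 0.1005, 0.0314]
tool_rot: [0.261, 0.965, 0.0, 0.0]
force: [0.0, -0.5, -0.6]
finger_gap: 0.595
gripper_force: 0.0
t: 11.6
tcp_pos: [0.4445, 0.074, 0.0315]
tool_rot: [0.261, 0.965, -0.0, -0.0]
force: [-2.0, 1.7, 2.0]
finger_gap: 0.59
gripper_force: 1.1
t 11.6 tcp [0.4445 0.074  0.0315] turn [-0.    -0.     0.003] slide now [-15.56  -0.16   0.04] after turn [-15.56  -0.11   0.05] gap 0.59 F [-2.   1.7  2. ]
```

```bash
cat > see.py <<'E'
import sys,cv2
from h import *
out=[]
for n in("top","side"):
    a=viewer.snapshot(n);cv2.imwrite(f"pics/{sys.argv[1]}_{n}.png",a)
    out.append(cv2.resize(a[100:260,190:360] if n=="top" else a[150:310,160:330],None,fx=2.3,fy=2.3,interpolation=cv2.INTER_CUBIC))
    for c in("blue","amber"):
        for k in blobs(a,c,(195,100,355,250) if n=="top" else (165,140,320,300),60):
            e=cv2.fitEllipse(k);print(n,c,cv2.contourArea(k),np.round(e[0],1),np.round(e[1],1),plane(n,e[0],.046).round(4),plane(n,e[0],.028).round(4))
cv2.imwrite(f"pics/{sys.argv[1]}.png",np.hstack(out))
E
python3 see.py p1
```

```text
top blue 709.0 [272.  153.3] [29.7 30.5] [ 0.6074 -0.0262  0.046 ] [ 0.6107 -0.0261  0.028 ]
top blue 81.0 [270.3 129. ] [ 3.9 30.3] [ 0.6687 -0.0216  0.046 ] [ 0.673  -0.0214  0.028 ]
top amber 704.0 [317.  150.7] [29.5 30.5] [ 0.615  -0.1385  0.046 ] [ 0.6184 -0.1403  0.028 ]
top amber 605.0 [322.7 207.2] [27.6 28. ] [ 0.4738 -0.153   0.046 ] [ 0.4749 -0.1551  0.028 ]
top amber 92.0 [315.8 126.6] [ 4.3 36.5] [ 0.6761 -0.1353  0.046 ] [ 0.6805 -0.1371  0.028 ]
side blue 396.5 [220.4 220.3] [17.7 28.7] [ 0.6047 -0.0056  0.046 ] [ 0.6112 -0.0193  0.028 ]
side amber 324.5 [230.  188.1] [16. 26.] [ 0.6128 -0.1167  0.046 ] [ 0.6195 -0.1331  0.028 ]
```

View pics/p1.png

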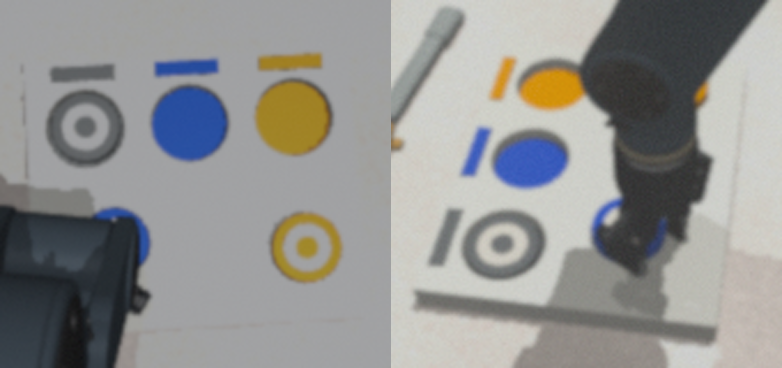

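The blue pod is caged between the fingers and has moved along as planned: centre about (0.478, 0.050), with the fingers 40 mm behind it. I keep pushing.

```bash
python3 -m creep '[{"slide":[-1,0,0],"angular":[0,0,0],"claw":0.18},{"slide":[-1,0,0],"angular":[0,0,0],"claw":0.18},{"slide":[-1,0,0],"angular":[0,0,0],"claw":0.18},{"slide":[-1,0,0],"angular":[0,0,0],"claw":0.18},{"slide":[-1,0,0],"angular":[0,0,0],"claw":0.18},{"slide":[-1,0,0],"angular":[0,0,0],"claw":0.18},{"slide":[-1,0,0],"angular":[0,0,0],"claw":0.18},{"slide":[-1,0,0],"angular":[0,0,0],"claw":0.18},{"slide":[-1,0,0],"angular":[0,0,0],"claw":0.18},{"slide":[0,0,0],"angular":[0,0,0],"claw":0.18}]';python3 go.py 0.578 -0.006 0.031 59.5; python3 see.py p2
```

```text
t: 12.53
tcp_pos: [0.5247, 0.0278, 0.0315]
tool_rot: [0.262, 0.965, 0.0, 0.002]
force: [0.7, -0.1, 0.6]
finger_gap: 0.593
gripper_force: 0.0
t 12.53 tcp [0.5247 0.0278 0.0315] turn [0.001 0.004 0.003] slide now [-6.31 -0.22  0.08] after turn [-6.31 -0.21  0.05] gap 0.593 F [ 0.7 -0.1  0.6]
top blue 472.5 [273.6 151.1] [24.1 31.2] [ 0.613  -0.0302  0.046 ] [ 0.6164 -0.0302  0.028 ]
top blue 82.0 [270.5 129. ] [ 4. 30.] [ 0.6687 -0.0221  0.046 ] [ 0.673  -0.0219  0.028 ]
top amber 705.0 [317.  150.7] [29.5 30.5] [ 0.615  -0.1386  0.046 ] [ 0.6184 -0.1404  0.028 ]
top amber 604.0 [322.7 207.2] [27.5 28. ] [ 0.4738 -0.153   0.046 ] [ 0.4748 -0.1551  0.028 ]
top amber 91.0 [316.  126.5] [ 4.3 36. ] [ 0.6761 -0.1359  0.046 ] [ 0.6806 -0.1377  0.028 ]
side blue 312.5 [217.7 219.8] [16.3 25.6] [ 0.6117 -0.0058  0.046 ] [ 0.6184 -0.0195  0.028 ]
side amber 114.0 [283.3 187.1] [19.3 24.3] [ 0.475  -0.1486  0.046 ] [ 0.4784 -0.1657  0.028 ]
side amber 96.0 [221.9 188.9] [ 9.5 15.2] [ 0.6328 -0.1095  0.046 ] [ 0.64   -0.1257  0.028 ]
```

```bash
python3 -m creep '[{"slide":[-0.7,-0.1,0],"angular":[0,0,0],"claw":0.18},{"slide":[-0.7,-0.1,0],"angular":[0,0,0],"claw":0.18},{"slide":[-0.7,0,0],"angular":[0,0,0],"claw":0.18},{"slide":[-0.7,0,0],"angular":[0,0,0],"claw":0.18},{"slide":[-0.7,0,0],"angular":[0,0,0],"claw":0.18},{"slide":[-0.7,0,0],"angular":[0,0,0],"claw":0.18},{"slide":[-0.7,0,0],"angular":[0,0,0],"claw":0.18},{"slide":[-0.7,0,0],"angular":[0,0,0],"claw":0.18},{"slide":[-0.4,0,0],"angular":[0,0,0],"claw":0.18},{"slide":[0,0,0],"angular":[0,0,0],"claw":0.18}]';python3 go.py 0.578 -0.006 0.031 59.5; python3 see.py p3
```

```text
t: 13.47
tcp_pos: [0.5739, -0.0036, 0.0314]
tool_rot: [0.262, 0.965, 0.0, 0.001]
force: [-0.1, -1.3, 0.4]
finger_gap: 0.59
gripper_force: 0.0
t 13.47 tcp [ 0.5739 -0.0036  0.0314] turn [0.001 0.002 0.003] slide now [-0.47  0.    0.04] after turn [-0.47  0.    0.04] gap 0.59 F [-0.1 -1.3  0.4]
top amber 702.0 [317.  150.7] [29.5 30.4] [ 0.6151 -0.1385  0.046 ] [ 0.6185 -0.1403  0.028 ]
top amber 606.0 [322.7 207.2] [27.7 28. ] [ 0.4739 -0.153   0.046 ] [ 0.4749 -0.1551  0.028 ]
top amber 90.0 [315.8 126.6] [ 4.2 36.3] [ 0.6761 -0.1355  0.046 ] [ 0.6805 -0.1372  0.028 ]
side amber 108.0 [283.3 187. ] [19.1 24.3] [ 0.475  -0.1488  0.046 ] [ 0.4784 -0.1659  0.028 ]
```

View pics/p3.png

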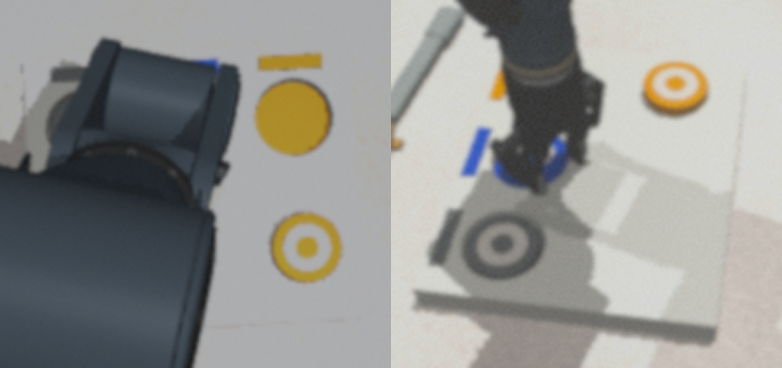

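The blue pod sits over its well, between the fingers. A little more push, then I lift and go behind the amber pod.

```bash
python3 -m creep '[{"slide":[-0.4,0,0],"angular":[0,0,0],"claw":0.18},{"slide":[-0.4,0,0],"angular":[0,0,0],"claw":0.18},{"slide":[-0.2,0,0],"angular":[0,0,0],"claw":0.18},{"slide":[0,0,0],"angular":[0,0,0],"claw":0.18}]';python3 -m creep '[{"slide":[0.8,0,0],"angular":[0,0,0],"claw":0.18},{"slide":[0.5,0,-1],"angular":[0,0,-0.1],"claw":0.18},{"slide":[0,0,-1.5],"angular":[0,0,-0.1],"claw":0.18},{"slide":[0,0,-2],"angular":[0,0,-0.1],"claw":0.18},{"slide":[0,0,-1.5],"angular":[0,0,-0.1],"claw":0.18},{"slide":[0,0,-1],"angular":[0,0,-0.1],"claw":0.18},{"slide":[0,0,0],"angular":[0,0,-0.09],"claw":0.18},{"slide":[0,0,0],"angular":[0,0,0],"claw":0.18}]'; python3 go.py 0.418 -0.157 0.10 93.7
```

```text
t: 13.9
tcp_pos: [0.5818, -0.0082, 0.0314]
tool_rot: [0.261, 0.965, 0.0, 0.001]
force: [0.2, 0.5, 0.9]
finger_gap: 0.59
gripper_force: 0.0
t: 14.57
tcp_pos: [0.5692, -0.0009, 0.1021]
tool_rot: [-0.031, 1.0, -0.0, 0.0]
force: [0.1, 0.2, -0.3]
finger_gap: 0.59
gripper_force: 0.0
t 14.57 tcp [ 0.5692 -0.0009  0.1021] turn [-0.     0.001 -0.002] slide now [ 16.07 -14.63   0.2 ] after turn [ 16.1  -14.6    0.21] gap 0.59 F [ 0.1  0.2 -0.3]
```

```bash
python3 -m creep '[{"slide":[2,-1.85,0],"angular":[0,0,0],"claw":0.18},{"slide":[2,-1.85,0],"angular":[0,0,0],"claw":0.18},{"slide":[2,-1.85,0],"angular":[0,0,0],"claw":0.18},{"slide":[2,-1.85,0],"angular":[0,0,0],"claw":0.18},{"slide":[2,-1.85,0],"angular":[0,0,0],"claw":0.18},{"slide":[2,-1.85,0],"angular":[0,0,0],"claw":0.18},{"slide":[2,-1.8,0],"angular":[0,0,0],"claw":0.18},{"slide":[2,-1.7,0],"angular":[0,0,0],"claw":0.18},{"slide":[0,0,0],"angular":[0,0,0],"claw":0.18},{"slide":[0,0,0],"angular":[0,0,0],"claw":0.18}]' >/dev/null; python3 go.py 0.418 -0.157 0.031 93.7; python3 see.py p4
```

```text
t 15.4 tcp [ 0.4175 -0.1569  0.101 ] turn [ 0.001 -0.001 -0.008] slide now [-0.06 -0.02  7.  ] after turn [-0.05 -0.01  7.  ] gap 0.589 F [-0.6  0.5  0.4]
top blue 697.0 [272.1 153.2] [29.6 30.1] [ 0.6076 -0.0264  0.046 ] [ 0.6109 -0.0263  0.028 ]
top blue 81.0 [270.3 129. ] [ 3.9 30.3] [ 0.6687 -0.0216  0.046 ] [ 0.673  -0.0214  0.028 ]
top amber 703.0 [317.  150.7] [29.5 30.4] [ 0.615  -0.1385  0.046 ] [ 0.6184 -0.1403  0.028 ]
top amber 90.0 [315.8 126.6] [ 4.2 36.3] [ 0.6761 -0.1355  0.046 ] [ 0.6805 -0.1372  0.028 ]
top amber 76.5 [322.2 206.6] [24.7 25.5] [ 0.4753 -0.1516  0.046 ] [ 0.4763 -0.1536  0.028 ]
side amber 329.5 [230.3 188.1] [15.8 26.8] [ 0.6121 -0.117   0.046 ] [ 0.6187 -0.1334  0.028 ]
side amber 92.0 [283.2 186.8] [19.6 24. ] [ 0.4754 -0.1495  0.046 ] [ 0.4788 -0.1667  0.028 ]
```

```bash
python3 - <<'E'
import cv2
a=cv2.imread("pics/p4_top.png")
for y in (153,161): print([tuple(int(v) for v in a[y,x]) for x in range(254,291,3)])
E
python3 -m creep '[{"slide":[0,0,2],"angular":[0,0,-0.008],"claw":0.18},{"slide":[0,0,2],"angular":[0,0,0],"claw":0.18},{"slide":[0,0,1.5],"angular":[0,0,0],"claw":0.18},{"slide":[0,0,1],"angular":[0,0,0],"claw":0.18},{"slide":[0,0,0.5],"angular":[0,0,0],"claw":0.18},{"slide":[0,0,0],"angular":[0,0,0],"claw":0.18},{"slide":[0,0,0],"angular":[0,0,0],"claw":0.18}]'; python3 go.py 0.5805 -0.145 0.031 93.7
```

```text
[(184, 182, 181), (154, 78, 49), (187, 97, 58), (191, 188, 186), (190, 179, 176), (188, 94, 52), (188, 91, 47), (187, 101, 67), (191, 187, 186), (191, 179, 175), (187, 93, 50), (171, 84, 45), (178, 176, 175)]
[(192, 190, 188), (172, 150, 143), (176, 86, 46), (189, 107, 76), (189, 177, 174), (191, 189, 188), (191, 189, 188), (191, 189, 188), (188, 171, 166), (190, 98, 58), (168, 82, 42), (162, 145, 139), (191, 190, 188)]
t: 16.08
tcp_pos: [0.4193, -0.1563, 0.0313]
tool_rot: [-0.035, 0.999, 0.0, -0.0]
force: [0.7, 0.3, -0.1]
finger_gap: 0.59
gripper_force: 0.0
t 16.08 tcp [ 0.4193 -0.1563  0.0313] turn [ 0.    -0.     0.006] slide now [-1.616e+01 -1.000e-02  3.000e-02] after turn [-16.16   0.08   0.03] gap 0.59 F [ 0.7  0.3 -0.1]
```

The white label shows inside the blue well, so the blue pod is in. Now I push the amber one.

```bash
python3 -m creep '[{"slide":[-0.5,0,0],"angular":[0,0,0],"claw":0.18},{"slide":[-0.5,0,0],"angular":[0,0,0],"claw":0.18},{"slide":[-0.5,0,0],"angular":[0,0,0],"claw":0.18},{"slide":[-0.5,0,0],"angular":[0,0,0],"claw":0.18},{"slide":[-1,0,0],"angular":[0,0,0],"claw":0.18},{"slide":[-1,0,0],"angular":[0,0,0],"claw":0.18},{"slide":[-1,0,0],"angular":[0,0,0],"claw":0.18},{"slide":[-1,0,0],"angular":[0,0,0],"claw":0.18},{"slide":[-1,0,0],"angular":[0,0,0],"claw":0.18},{"slide":[-1,0,0],"angular":[0,0,0],"claw":0.18}]';python3 -m creep '[{"slide":[-1,0,0],"angular":[0,0,0],"claw":0.18},{"slide":[-1,0,0],"angular":[0,0,0],"claw":0.18},{"slide":[-0.6,0,0],"angular":[0,0,0],"claw":0.18},{"slide":[0,0,0],"angular":[0,0,0],"claw":0.18}]'; python3 go.py 0.5805 -0.145 0.031 93.7; python3 see.py p5
```

```text
t: 16.92
tcp_pos: [0.4997, -0.1511, 0.0313]
tool_rot: [-0.035, 0.999, 0.0, -0.0]
force: [-1.7, 0.2, 2.3]
finger_gap: 0.587
gripper_force: 1.3
t: 17.25
tcp_pos: [0.5271, -0.1499, 0.0314]
tool_rot: [-0.035, 0.999, -0.001, 0.002]
force: [0.1, -0.7, 0.6]
finger_gap: 0.589
gripper_force: 0.0
t 17.25 tcp [ 0.5271 -0.1499  0.0314] turn [-0.002  0.003  0.005] slide now [-5.36  0.11  0.05] after turn [-5.36  0.14  0.04] gap 0.589 F [ 0.1 -0.7  0.6]
top blue 145.5 [273.4 150.9] [22.4 26.9] [ 0.6134 -0.0297  0.046 ] [ 0.6168 -0.0296  0.028 ]
top blue 82.0 [270.5 129. ] [ 4. 30.] [ 0.6687 -0.0221  0.046 ] [ 0.673  -0.0219  0.028 ]
top amber 217.0 [309.4 145.9] [11.5 29.1] [ 0.6269 -0.1197  0.046 ] [ 0.6305 -0.1211  0.028 ]
top amber 90.0 [315.8 126.6] [ 4.2 36.3] [ 0.6761 -0.1355  0.046 ] [ 0.6805 -0.1372  0.028 ]
side amber 355.5 [237.  187.1] [17.1 43.7] [ 0.5956 -0.1241  0.046 ] [ 0.6019 -0.1407  0.028 ]
```

```bash
python3 -m creep '[{"slide":[-0.7,0.1,0],"angular":[0,0,0],"claw":0.18},{"slide":[-0.7,0.05,0],"angular":[0,0,0],"claw":0.18},{"slide":[-0.7,0,0],"angular":[0,0,0],"claw":0.18},{"slide":[-0.7,0,0],"angular":[0,0,0],"claw":0.18},{"slide":[-0.7,0,0],"angular":[0,0,0],"claw":0.18},{"slide":[-0.7,0,0],"angular":[0,0,0],"claw":0.18},{"slide":[-0.7,0,0],"angular":[0,0,0],"claw":0.18},{"slide":[-0.6,0,0],"angular":[0,0,0],"claw":0.18},{"slide":[-0.4,0,0],"angular":[0,0,0],"claw":0.18},{"slide":[0,0,0],"angular":[0,0,0],"claw":0.18}]';python3 -m creep '[{"slide":[1,0,0],"angular":[0,0,0],"claw":0.18},{"slide":[0.5,0,-1],"angular":[0,0,0],"claw":0.18},{"slide":[1,0,-1.5],"angular":[0,0,0],"claw":0.18},{"slide":[2,0,-2],"angular":[0,0,0],"claw":0.18},{"slide":[3,0,-2],"angular":[0,0,0],"claw":0.18},{"slide":[3,0,-2],"angular":[0,0,0],"claw":0.18},{"slide":[3,0,-1],"angular":[0,0,0],"claw":0.18},{"slide":[2,0,0],"angular":[0,0,0],"claw":0.18},{"slide":[0,0,0],"angular":[0,0,0],"claw":0.18}]'; python3 see.py p6
```

```text
t: 18.18
tcp_pos: [0.5849, -0.1441, 0.0314]
tool_rot: [-0.035, 0.999, -0.0, 0.001]
force: [-1.5, 0.7, 0.2]
finger_gap: 0.586
gripper_force: 0.0
t: 18.93
tcp_pos: [0.4239, -0.1531, 0.1275]
tool_rot: [-0.034, 0.999, 0.001, -0.002]
force: [-0.6, 0.2, -0.2]
finger_gap: 0.588
gripper_force: 0.0
top blue 696.0 [272.1 153.2] [29.5 30.1] [ 0.6075 -0.0264  0.046 ] [ 0.6108 -0.0263  0.028 ]
top blue 81.0 [270.3 129. ] [ 3.9 30.3] [ 0.6687 -0.0216  0.046 ] [ 0.673  -0.0214  0.028 ]
top amber 697.5 [317.1 150.6] [29.1 30.6] [ 0.6154 -0.1388  0.046 ] [ 0.6188 -0.1406  0.028 ]
top amber 91.0 [316.  126.5] [ 4.3 36. ] [ 0.6761 -0.1359  0.046 ] [ 0.6806 -0.1377  0.028 ]
side amber 378.5 [230.4 186.6] [18.1 26.9] [ 0.6132 -0.1222  0.046 ] [ 0.6199 -0.1388  0.028 ]
```

```bash
python3 - <<'E'
import cv2,numpy as np
a=cv2.imread("pics/p6_top.png");b=cv2.imread("pics/p6_side.png")
cv2.imwrite("pics/f.png",np.hstack([cv2.resize(a[100:270,60:360],(480,272)),cv2.resize(b[150:310,155:335],(306,272))]))
E
```

```text
(no output)
```

View pics/f.png

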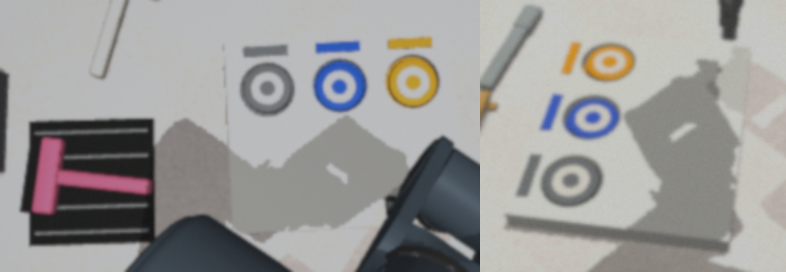

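All three pods sit in their own wells (crop 267, 340 and 413, row 85), and the squeegee lies released on the mat (90,180). The arm is clear.

```bash
python3 -c "
from station import ticket
print(ticket.sign_off())"
```

```text
the job is handed in; nothing more can be done
None
```

The job is handed in at about 19 s of robot time: in the last pictures the squeegee lies released on the mat and the blue, amber and grey pods each sit in their own wells, but the sign-off returned no verdict.

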